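# Bring the brass glands to the lamp assembly mat

### The job

Lift the small blue carrying tray that holds the two brass cable glands (not the same tray with black ones), carry it level so that both glands stay in it, and set it down gently on the middle of the yellow mat, its long sides parallel to the mat's long sides, then let go.

Things in the scene. Friction and masses are not known exactly. Their poses are not given: they have to be found in the camera images.
- brass_tray: blue metal tray, 120 (x) x 84 (y) mm, loose, 0.32 kg, open on top; walls 3 mm, rims 30 mm high, floor 3 mm, white inside. End plates bear a wooden handle bar along x over the middle: 14 mm wide, 61 to 75 mm above the underside, 110 mm long; pinch its middle from above, about 40 N. Origin: centre of underside, z up. Stands left, middle or right. Its twin with black glands, 75 mm tall, stands in another place: carry over it.
- yellow_mat: flat yellow mat, fixed on the bench, 180 mm along its x (long sides), 130 mm along its y, 4 mm thick. Origin: centre of its underside at bench height, z up; its top is 4 mm higher. Left, middle or right, in the place that the two trays leave free; empty.
- brass_gland_a: loose brass cable gland, 50 g, 28 mm tall: flange 26 mm across, 9 mm high, below a neck 20 mm across. It stands on its flange inside the tray, on the +y side of the handle, and may slide or fall over there. Origin: centre of the flange's underside, z up along the neck.
- brass_gland_b: loose brass cable gland, 50 g, 28 mm tall: flange 26 mm across, 9 mm high, below a neck 20 mm across. It stands on its flange inside the tray, on the -y side of the handle, and may slide or fall over there. Origin: centre of the flange's underside, z up along the neck.

How it is judged:
By the outcome, as a careful person would: the job done as asked, in the order asked, and still so for the second after the job is handed in, with the robot touching nothing.
It also fails if it takes over 48 s, if anything falls off the work surface, if the arm or the gripper's body presses on something with over 40 N, if the wrist force passes 120 N, or if a joint passes its speed limit or range.

### The arm

A 6-joint arm with a two-finger parallel gripper is mounted at the origin on the work surface. World frame = base frame: x ahead of the robot, y to its left, z up, the work surface at z = 0. Lengths are in m, angles in degrees, forces in N, time in s.
With the tool pointing down it reaches from about 0.4 to 0.825 m from the base axis. Payload 7 kg.
Tool frame: the origin (TCP) lies at the very end of the fingers, on their centre line; the grasp point (between the pads) lies 19 mm behind it; z points along the fingers, y is the line along which they close (so a half turn about z gives the same grasp; the last joint's range is limited). The gripper opens to 88 mm and grips with 3 to 60 N. Pads are 19 mm wide; open, the fingers measure 130 mm over their backs; the gripper's body (78 mm by 193 mm) begins 47 mm behind the grasp point.
Start: joints at [16.507, 20.546, 0.682, 0, -70.136, -16.507], TCP at [0.675, -0, 0.227] pointing down, gripper open.
Joint ranges: [-176.03, 176.03], [-82.01, 121.73], [-58.28, 71.71], [-173.87, 95.51], [-174.79, -0.11], [-173.66, 173.66]. Speed limits (degrees/s): [136.94, 136.94, 172.46, 180, 180, 180].

### API

Orientations are given as [roll, pitch, yaw] about the fixed x, y, z axes, in that order (R = Rz(yaw) Ry(pitch) Rx(roll)).
In Python, from plant import get_state, imaging, r, finder gives the robot as it stands.
- The arm moves only by the shell command python3 -m handwheel 'ROWS' [FORCE]. ROWS is JSON, a list of rows, each a list of 5 numbers: the closure, from 0 (fully open) to 1 (shut), then the shift along the world's x, y, z in cm, then the turn about the world's z in degrees. A call has 1 to 8 rows; each row is the pose to reach, as a shift and turn from the pose commanded when the call began; what a row does not reach only later rows make up. A row lasts 1/8 s, in which the tool goes at most 62.5 mm and 10.7 degrees, less where a joint would pass 70% of its speed; a pose out of reach is approached as far as the arm can. A call with a gripper value outside its range is refused whole. The fingers move at their own pace and stop on an object; FORCE is the grip in N (left out, the last holds). Time passes only in rows, so rows that repeat a pose let the fingers close. It gives the time, the measured TCP pose, the force, the opening and the grip force at its end, in the units of the state.
- get_state(): the state, without advancing time (a new reading comes with each control period).
- imaging.capture(name): name is "scene" or "side" or "wrist"; returns (picture, depth): 420x560x3 uint8, red, green, blue; 420x560 float32, m along the optical axis (not along the pixel's ray), 0 where there is no reading.
- imaging.get_calibration(name): a dict with "fx", "fy", "cx", "cy" (pixels), "rvec" (rotation vector, rad) and "tvec" (3), from world to camera coordinates, as OpenCV has them; the wrist camera has in their place "hand_eye" (4x4, takes a point from camera to tool coordinates, whose origin is the TCP and whose axes are the flange's). Camera axes: x right, y down, z forward; pixel columns grow to the right and rows downward; lengths in m; the calibration is good to about 2 mm. A picture is of the moment at which its call begins: read the wrist's pose just before it. get_calibration takes no time and is no camera call.
- r.close_job(): hands the job in; it is judged then, once.
Trained networks look in the newest picture that a camera, given by its name, has taken for a name from the list of things; names that differ only in an ending like _2 or _b are one class to them, and where a whole thing is asked for, a point or a joint stands for the part that bears it (a point fixed in the world has none). Each returns a list of dicts, best first, with "p" (0 to 1); they miss things now and then, are a little off and sometimes report something else, mostly with a low value. They report only what shows in the picture. A call takes as long as a camera call.
- finder.cut_out(camera, query): "region" (420x560 bool, what is visible of it) and "pixel" ([column, row] in pixels, amid what is visible of it).
The state is a dict: "time_s": time; "joints": joint angles; "qd": joint speeds; "joint_torque": joint torques, N m; "tcp_pos": TCP position; "eef_rot": TCP orientation; "contact_force": force on the tool from outside, world axes, zero at the start; "moment": the same for the moment, N m; "gripper_width": finger opening in m; "gripper_force": force on a finger pad.
Only numpy, scipy, OpenCV 4.12 (cv2) and the standard library are available. Lean on these libraries where they do the work, as an engineer would, in place of code of your own. Each camera call takes 0.05 s, during which the arm holds its last target. There are 200 camera calls.

## Working session

There is one attempt and no reset: what is moved stays moved. The work goes in short steps, Python scripts to look and compute and a shell command to move; the robot and the scene stay as the last step left them, time stands still between calls to the robot, and variables do not carry over. Pictures are saved under pics/ and viewed, at most 10 in all, crops included, and the job is handed in when it is done.

```bash
mkdir -p pics
cat > h.py <<'E'
import numpy as np, cv2
from plant import get_state, imaging, r, finder
def world(name, depth, mask, st=None):
    c=imaging.get_calibration(name); v,u=np.nonzero(mask&(depth>0)); z=depth[v,u]
    P=np.c_[(u-c['cx'])/c['fx']*z,(v-c['cy'])/c['fy']*z,z]
    if 'rvec' in c:
        R=cv2.Rodrigues(np.array(c['rvec'],float))[0]; return (P-np.array(c['tvec']).ravel())@R
    from scipy.spatial.transform import Rotation as Ro
    H=np.array(c['hand_eye']); P=P@H[:3,:3].T+H[:3,3]
    return P@Ro.from_euler('xyz',st['eef_rot'],degrees=True).as_matrix().T+st['tcp_pos']
def save(n,p): cv2.imwrite(f'pics/{n}.png',p[:,:,::-1])
E
python3 - <<'E'
from h import *
s=get_state(); print({k:s[k] for k in('time_s','tcp_pos','eef_rot','gripper_width')})
ims=[]
for n in('scene','side'):
    p,d=imaging.capture(n); ims.append(p)
    for q in('brass_tray','yellow_mat','brass_gland_a'):
        for f in finder.cut_out(n,q)[:3]:
            W=world(n,d,f['region']); print(n,q,round(f['p'],2),f['pixel'],f['region'].sum(),np.median(W,0).round(3),np.percentile(W,2,0).round(3),np.percentile(W,98,0).round(3))
            if q!='brass_gland_a':
                z=np.percentile(W[:,2],98) if q=='brass_tray' else .004
                T=W[np.abs(W[:,2]-z)<.012]; print('  rect',cv2.minAreaRect((T[:,:2]*1000).astype(np.float32)))
for n,p in zip(('scene','side'),ims): save(n,p)
E
```

```text
{'time_s': 0.0, 'tcp_pos': array([ 6.74513367e-01, -2.67450084e-05,  2.25629057e-01]), 'eef_rot': array([ 1.79906603e+02, -7.77367449e-03, -9.00074083e+01]), 'gripper_width': 0.0873408840539913}
scene brass_tray 0.56 [286.4, 220.5] 1690 [ 0.587 -0.004  0.021] [ 0.516 -0.054 -0.   ] [0.647 0.053 0.075]
  rect ((580.3115844726562, -0.9016609191894531), (33.30774688720703, 121.7625503540039), 71.45085906982422)
scene yellow_mat 0.74 [365.6, 178.5] 660 [0.537 0.288 0.003] [0.492 0.228 0.   ] [0.569 0.35  0.006]
  rect ((478.31591796875, 282.70416259765625), (179.782470703125, 129.72801208496094), 6.335815906524658)
scene brass_gland_a 0.51 [274.6, 230.1] 52 [ 0.587 -0.031  0.017] [ 0.578 -0.036  0.008] [ 0.59  -0.022  0.031]
side brass_tray 0.57 [301.9, 220.1] 2881 [ 0.581 -0.001  0.018] [ 0.516 -0.055 -0.   ] [0.646 0.058 0.075]
  rect ((580.1627197265625, -0.3088951110839844), (33.84707260131836, 119.90277862548828), 71.45710754394531)
side yellow_mat 0.86 [203.6, 176.4] 2004 [0.47  0.276 0.004] [0.39  0.214 0.001] [0.563 0.348 0.006]
  rect ((476.9884948730469, 286.86102294921875), (180.22044372558594, 144.89013671875), 7.07872200012207)
side brass_gland_a 0.45 [293.2, 220.1] 139 [0.581 0.015 0.013] [0.573 0.01  0.003] [0.598 0.03  0.03 ]
```

View pics/scene.png

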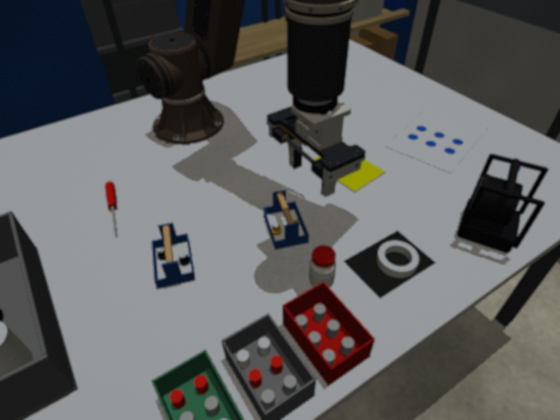

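View pics/side.png

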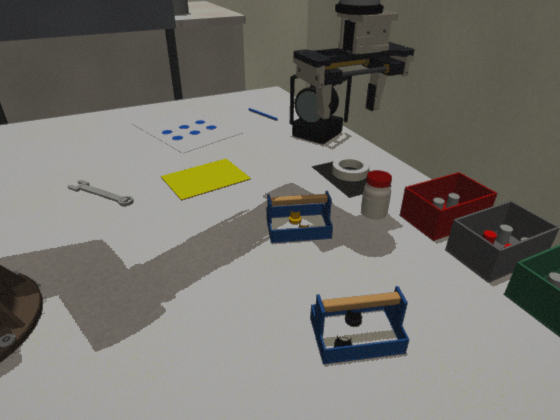

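The scene picture shows the brass tray in the middle (286,220), with gland at (276,230). The black-gland tray is to the right (172,258), and the mat is left, partly hidden (360,175). The side view agrees: mat (205,177) in full view, brass tray (300,218). Next I refine the handle and mat.

```bash
cat > m.py <<'E'
from h import *
def handle(W):
    W=W[W[:,2]>.055]; return cv2.minAreaRect((W[:,:2]*1000).astype(np.float32)), W.mean(0).round(4), np.percentile(W[:,2],[2,50,98]).round(4), len(W)
if __name__=='__main__':
  for n in('side','scene','wrist'):
    s=get_state(); p,d=imaging.capture(n); hsv=cv2.cvtColor(p,cv2.COLOR_RGB2HSV).astype(int)
    fs=finder.cut_out(n,'brass_tray')
    for f in fs[:1]:
        m=f['region']&(hsv[...,0]<25)&(hsv[...,1]>60)
        W=world(n,d,m,s); W=W[(W[:,2]>.068)&(W[:,2]<.082)]
        if len(W)>5: print(n,round(f['p'],2),'wood',handle(W))
    m=((hsv[...,0]>24)&(hsv[...,0]<36)&(hsv[...,1]>150)&(hsv[...,2]>90)).astype(np.uint8)
    W=world(n,d,m>0,s); k=(np.abs(W[:,2]-.004)<.006)&(W[:,1]>.15); W=W[k]
    if len(W)>50: print(n,'mat',cv2.minAreaRect((W[:,:2]*1000).astype(np.float32)),len(W),np.median(W[:,2]))
    if n=='wrist': save('wrist0',p)
E
python3 m.py
```

```text
side 0.73 wood (((580.4807739257812, 0.07622146606445312), (17.141246795654297, 108.73066711425781), 71.38314056396484), array([ 0.5793, -0.0024,  0.0729]), array([0.0682, 0.0737, 0.0757]), 338)
side mat ((477.7060546875, 282.582275390625), (179.7412567138672, 131.65318298339844), 7.5753560066223145) 1906 0.0037757996945730903
scene 0.68 wood (((578.3815307617188, 0.4542560577392578), (15.600946426391602, 108.61019134521484), 70.55376434326172), array([ 0.5803, -0.0008,  0.0741]), array([0.0704, 0.0743, 0.0766]), 187)
scene mat ((479.5699462890625, 284.3834533691406), (174.37928771972656, 127.24658966064453), 4.742922306060791) 627 0.003265610164999896
wrist 0.67 wood (((581.1533203125, 0.6510696411132812), (14.24190902709961, 109.78490447998047), 71.18851470947266), array([ 5.828e-01, -3.000e-04,  7.460e-02]), array([0.072 , 0.0748, 0.0764]), 1505)
wrist mat ((484.844482421875, 334.818359375), (37.95676040649414, 27.848073959350586), 87.7852554321289) 271 0.003788323307456709
```

View pics/wrist0.png

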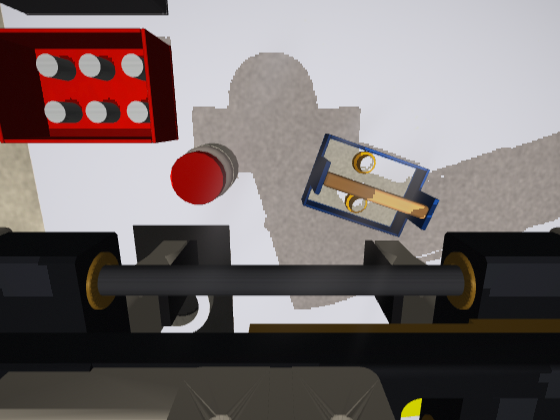

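The wrist view shows the brass tray at (365,185), with both glands upright on either side of the handle, and a jar at (200,175). Handle estimates from all three cameras agree. I'll check clearance for the gripper at the grasp and along the path.

Run:
```python
from h import *
s=get_state(); A=[]
for n in('side','scene','wrist'):
    p,d=imaging.capture(n); W=world(n,d,np.ones_like(d,bool),s)
    W=W[(W[:,2]<.2)&(W[:,2]>.01)]
    for nm,c,a in(('pick',(.581,.0005),71.2),('place',(.478,.283),97)):
        e=np.array([np.cos(np.radians(a)),np.sin(np.radians(a))]); D=W[:,:2]-c; l=D@e; t=D@np.array([-e[1],e[0]])
        k=(abs(l)<.13)&(abs(t)<.075)&~((abs(l)<.05)&(nm=='pick'))
        print(n,nm,k.sum(), np.c_[l,t,W[:,2]][k].round(3)[::max(1,k.sum()//8)].tolist())
    k=(W[:,0]<.8)&(W[:,0]>.35)&(abs(W[:,1])<.4)&(W[:,2]>.08); print('tall', k.sum(), np.percentile(W[k],[5,50,95],axis=0).round(3).tolist() if k.any() else '')
    for f in finder.cut_out(n,'brass_gland_a')[:3]:
        print(n,round(f['p'],2),np.median(world(n,d,f['region'],s),0).round(3))
print(s['joints'])
```

```text
side pick 0 []
side place 0 []
tall 329 [[0.73, -0.043, 0.081], [0.749, -0.024, 0.089], [0.773, -0.001, 0.091]]
side 0.56 [0.581 0.015 0.015]
scene pick 0 []
scene place 0 []
tall 420 [[0.734, -0.043, 0.083], [0.756, -0.022, 0.089], [0.776, -0.001, 0.091]]
scene 0.47 [ 0.586 -0.004  0.021]
wrist pick 0 []
wrist place 0 []
tall 2277 [[0.733, -0.04, 0.088], [0.754, -0.021, 0.09], [0.774, -0.0, 0.091]]
wrist 0.68 [0.596 0.019 0.014]
wrist 0.49 [ 0.588 -0.031  0.013]
[ 1.65039936e+01  2.05430893e+01  6.82279245e-01  1.47888999e-03
 -7.01355980e+01 -1.65063367e+01]
```

```bash
python3 -m handwheel '[[0,-1.3,0,-1,10],[0,-2.6,0,-2,20],[0,-4,0,-3,30],[0,-5.4,0,-4,40],[0,-6.8,0,-5,50],[0,-8.2,0,-6,60],[0,-9.3,0,-6.5,70],[0,-9.3,0,-6.5,71]]' 40
python3 - <<'E'
from h import *
for n in('wrist','side'):
    s=get_state(); p,d=imaging.capture(n); hsv=cv2.cvtColor(p,cv2.COLOR_RGB2HSV).astype(int)
    for f in finder.cut_out(n,'brass_tray')[:2]:
        W=world(n,d,f['region']&(hsv[...,0]<25)&(hsv[...,1]>60),s); W=W[(W[:,2]>.068)&(W[:,2]<.082)&(abs(W[:,1])<.15)]
        if len(W)>20: print(n,round(f['p'],2),cv2.minAreaRect((W[:,:2]*1000).astype(np.float32)),len(W))
    save(n+'1',p)
s=get_state(); print(s['tcp_pos'],s['eef_rot'],s['joints'],s['time_s'])
E
```

```text
time_s: 2.0
tcp_pos: [0.5814, -0.0001, 0.1616]
eef_rot: [180.0, 0.0, -19.0]
contact_force: [0.1, 0.6, 0.1]
gripper_width: 0.0875
gripper_force: 0.0
wrist 0.9 ((586.946533203125, -0.9421958923339844), (13.994786262512207, 97.77421569824219), 71.30455017089844) 2091
side 0.94 ((580.5716552734375, -0.41820526123046875), (15.486284255981445, 108.75314331054688), 71.18033599853516) 334
[5.82680335e-01 6.15852652e-05 1.61926446e-01] [-1.79980821e+02 -3.92721381e-02 -1.91563059e+01] [ 1.92307958e+01  1.47892814e+01 -1.64651132e+01  1.09469072e-02
 -5.87029137e+01  5.16072218e+01] 2.2
```

View pics/wrist1.png

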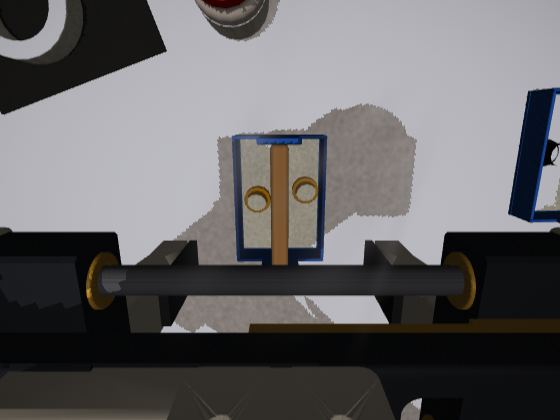

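The wrist picture shows the handle vertical (column 280) between the fingers, with the glands at (257,200) and (305,190). It is well aligned, so I descend and close.

```bash
python3 -m handwheel '[[0,0,0.1,-2,0],[0,0,0.1,-5,0],[0,0,0.1,-8,0],[0,0,0.1,-10,0],[0,0,0.1,-11,0],[0,0,0.1,-11.2,0],[0,0,0.1,-11.2,0],[0.3,0,0.1,-11.2,0]]' 20; python3 -m handwheel '[[0.5,0,0,0,0],[0.6,0,0,0,0],[0.7,0,0,0,0],[0.8,0,0,0,0],[0.9,0,0,0,0],[1,0,0,0,0],[1,0,0,0,0],[1,0,0,0,0]]' 20;  python3 -m handwheel '[[1,0,0,0,0],[1,0,0,0,0],[1,0,0,0,0],[1,0,0,0,0]]' 40
```

```text
time_s: 3.2
tcp_pos: [0.5826, 0.0011, 0.0505]
eef_rot: [-180.0, -0.1, -19.0]
contact_force: [-0.2, 0.5, -0.1]
gripper_width: 0.0823
gripper_force: 0.0
time_s: 4.2
tcp_pos: [0.5819, 0.0009, 0.0495]
eef_rot: [180.0, 0.0, -19.0]
contact_force: [-0.6, -0.2, -0.1]
gripper_width: 0.0138
gripper_force: 20.0
time_s: 4.7
tcp_pos: [0.5819, 0.0009, 0.0495]
eef_rot: [180.0, 0.0, -19.0]
contact_force: [-0.1, -0.6, -1.0]
gripper_width: 0.0137
gripper_force: 40.0
```

```bash
python3 -m handwheel '[[1,0,0,0.1,0],[1,0,0,0.4,0],[1,0,0,0.9,0],[1,0,0,1.5,0],[1,0,0,2.1,0],[1,0,0,2.6,0],[1,0,0,2.9,0],[1,0,0,3,0]]'
python3 - <<'E'
from h import *
s=get_state(); p,d=imaging.capture('side'); save('side2',p[130:330,180:420].repeat(2,0).repeat(2,1)); print(s['contact_force'],s['moment'],s['gripper_width'])
E
```

```text
time_s: 5.7
tcp_pos: [0.582, 0.001, 0.0798]
eef_rot: [-180.0, -0.0, -19.0]
contact_force: [0.4, 0.0, -4.7]
gripper_width: 0.0135
gripper_force: 40.0
[ 0.38906586  0.0284328  -4.68615643] [-0.1095191   0.02828436  0.05551884] 0.013509160448341755
```

View pics/side2.png

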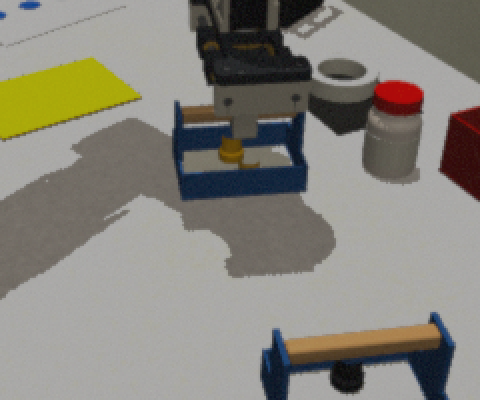

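The side crop shows the tray lifted level, both glands upright in it. The force is -4.7 N, as expected for the weight. Carrying toward the mat, with a gentle start and stop.

```bash
python3 -m handwheel '[[1,-0.1,0.28,0.1,0.3],[1,-0.38,1.03,0.3,0.9],[1,-0.83,2.25,0.6,2],[1,-1.45,3.94,1,3.6],[1,-2.2,6,1.4,5.5],[1,-3.1,8.35,1.7,7.6],[1,-3.95,10.7,1.9,9.7],[1,-4.8,13.05,2,11.9]]'; python3 -m handwheel '[[1,-0.87,2.35,0,2.1],[1,-1.73,4.7,0,4.3],[1,-2.56,6.95,0,6.4],[1,-3.3,8.9,0,8.3],[1,-3.9,10.5,0,10],[1,-4.3,11.7,0,11.3],[1,-4.6,12.5,0,12.3],[1,-4.7,12.7,0,12.7]]'; python3 -m handwheel '[[1,0,0,0,0.6],[1,0,0,0,0.8],[1,0,0,0,0.8]]'
cat > mm.py <<'E'
from h import *
from scipy.spatial import ConvexHull
for n in('side','scene','wrist'):
    s=get_state(); p,d=imaging.capture(n); hsv=cv2.cvtColor(p,cv2.COLOR_RGB2HSV).astype(int); save(n+'3',p)
    m=((hsv[...,0]>24)&(hsv[...,0]<36)&(hsv[...,1]>150)&(hsv[...,2]>40))
    W=world(n,d,m,s); W=W[(np.abs(W[:,2]-.004)<.006)&(W[:,1]>.15)]
    if len(W)>50:
        print(n,'mat',cv2.minAreaRect((W[:,:2]*1000).astype(np.float32)),len(W),np.median(W[:,2]))
    for f in finder.cut_out(n,'brass_tray')[:1]:
        W=world(n,d,f['region']&(hsv[...,0]<25)&(hsv[...,1]>60),s); z0=s['tcp_pos'][2]+.025; W=W[abs(W[:,2]-z0)<.008]
        if len(W)>20: print(n,'handle',round(f['p'],2),cv2.minAreaRect((W[:,:2]*1000).astype(np.float32)),len(W),np.median(W[:,2]))
print(s['tcp_pos'],s['eef_rot'])
E
python3 mm.py
```

```text
time_s: 6.75
tcp_pos: [0.5333, 0.1333, 0.1001]
eef_rot: [-180.0, -0.0, -6.9]
contact_force: [-0.4, -0.7, -4.2]
gripper_width: 0.0134
gripper_force: 40.0
time_s: 7.75
tcp_pos: [0.4868, 0.2588, 0.0995]
eef_rot: [180.0, 0.0, 5.6]
contact_force: [-0.5, -0.1, -4.2]
gripper_width: 0.0139
gripper_force: 40.0
time_s: 8.12
tcp_pos: [0.4871, 0.2581, 0.0996]
eef_rot: [180.0, 0.0, 6.4]
contact_force: [-0.4, 0.2, -3.7]
gripper_width: 0.0138
gripper_force: 40.0
side mat ((477.36126708984375, 282.14404296875), (179.79385375976562, 130.59828186035156), 6.671082973480225) 346 0.003732659832537689
side handle 0.76 ((487.1566162109375, 252.7593994140625), (109.16058349609375, 15.678482055664062), 3.179577589035034) 167 0.12252842050935354
scene mat ((478.869140625, 282.26129150390625), (174.08489990234375, 125.8778076171875), 7.188256740570068) 859 0.003163047558647002
scene handle 0.92 ((515.8673706054688, 258.2691955566406), (43.733890533447266, 13.837990760803223), 7.368239402770996) 72 0.12354136228415728
wrist mat ((518.5130615234375, 288.93475341796875), (99.5663833618164, 130.0337677001953), 7.871643543243408) 8903 0.004096757345202762
wrist handle 0.58 ((503.1656799316406, 259.4196472167969), (76.20865631103516, 14.00327205657959), 6.569502830505371) 4028 0.12493259377969457
[0.48705012 0.25835585 0.09957996] [-1.79997844e+02 -2.08393140e-03  6.38064124e+00]
```

View pics/scene3.png

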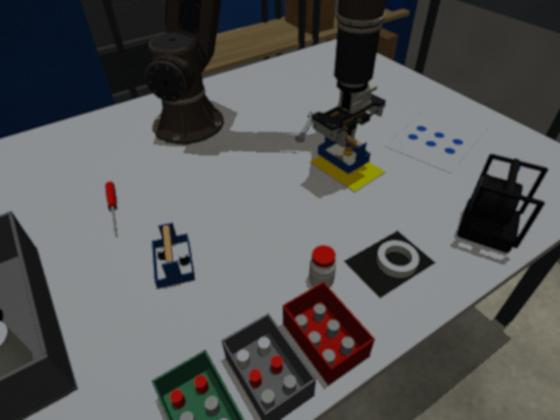

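View pics/wrist3.png

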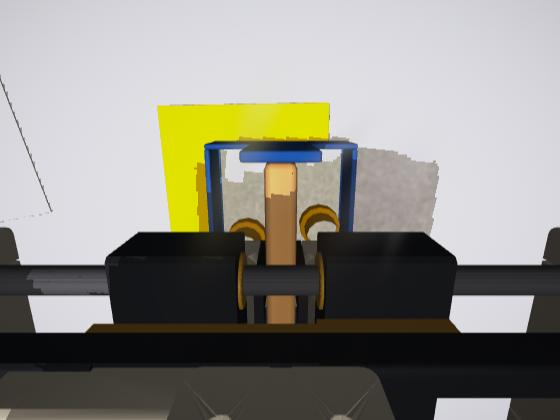

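Scene and wrist views show the tray held level over the mat with both glands upright inside. The mat centre comes out at (0.478, 0.283), yaw about 7°. I shift the remaining distance and start lowering.

```bash
python3 -m handwheel '[[1,-0.1,0.3,0,0.1],[1,-0.3,0.9,0,0.3],[1,-0.6,1.6,0,0.5],[1,-0.8,2.2,0,0.6],[1,-0.9,2.45,0,0.6],[1,-0.9,2.45,-0.2,0.6],[1,-0.9,2.45,-0.7,0.6],[1,-0.9,2.45,-1.3,0.6]]'; python3 -m handwheel '[[1,0,0,-0.6,0],[1,0,0,-1.2,0],[1,0,0,-1.7,0],[1,0,0,-2.1,0],[1,0,0,-2.4,0],[1,0,0,-2.6,0],[1,0,0,-2.7,0],[1,0,0,-2.7,0]]'; python3 mm.py
```

```text
time_s: 9.43
tcp_pos: [0.478, 0.2827, 0.0861]
eef_rot: [180.0, 0.0, 7.0]
contact_force: [-0.8, -0.3, -4.9]
gripper_width: 0.0134
gripper_force: 40.0
time_s: 10.42
tcp_pos: [0.478, 0.283, 0.0596]
eef_rot: [-180.0, -0.0, 7.0]
contact_force: [-0.1, 0.2, -4.1]
gripper_width: 0.0134
gripper_force: 40.0
side mat ((478.17919921875, 280.24267578125), (178.9232940673828, 126.08531188964844), 6.8539252281188965) 244 0.003745260101833014
side handle 0.85 ((476.8101501464844, 279.878662109375), (104.82946014404297, 14.383275032043457), 6.677640914916992) 145 0.08239586655199903
scene mat ((478.5137023925781, 283.12060546875), (176.0091094970703, 126.83077239990234), 7.27536153793335) 607 0.00335633892586029
scene handle 0.8 ((509.86773681640625, 283.8131103515625), (39.230628967285156, 13.493876457214355), 10.047664642333984) 59 0.08384682726479165
wrist mat ((523.9953002929688, 289.9482116699219), (88.78810119628906, 130.12957763671875), 7.104297637939453) 11057 0.004122590299436568
wrist handle 0.6 ((494.2593994140625, 284.2979736328125), (75.92276763916016, 14.122246742248535), 7.02193546295166) 4045 0.08506544864962468
[0.47803643 0.28303483 0.0596961 ] [-1.79991109e+02 -1.14453545e-02  7.00042401e+00]
```

```bash
python3 -m handwheel '[[1,0,0,-0.1,0],[1,0,0,-0.2,0],[1,0,0,-0.3,0],[1,0,0,-0.4,0],[1,0,0,-0.5,0],[1,0,0,-0.5,0],[1,0,0,-0.5,0]]'; python3 -m handwheel '[[1,0,0,-0.03,0],[1,0,0,-0.06,0],[1,0,0,-0.06,0]]'
```

```text
time_s: 11.6
tcp_pos: [0.478, 0.283, 0.0546]
eef_rot: [-180.0, -0.0, 7.0]
contact_force: [-1.1, -0.8, -3.3]
gripper_width: 0.0134
gripper_force: 40.0
time_s: 11.98
tcp_pos: [0.4779, 0.283, 0.0539]
eef_rot: [180.0, 0.0, 7.0]
contact_force: [0.7, 0.1, -4.2]
gripper_width: 0.0138
gripper_force: 40.0
```

```bash
python3 -m handwheel '[[1,0,0,-0.03,0],[1,0,0,-0.06,0],[1,0,0,-0.06,0]]';  python3 -m handwheel '[[1,0,0,-0.03,0],[1,0,0,-0.05,0],[1,0,0,-0.05,0]]'
```

```text
time_s: 12.35
tcp_pos: [0.478, 0.283, 0.0535]
eef_rot: [180.0, -0.0, 7.0]
contact_force: [-1.2, -0.6, -2.6]
gripper_width: 0.0135
gripper_force: 40.0
time_s: 12.72
tcp_pos: [0.478, 0.283, 0.0535]
eef_rot: [-180.0, -0.0, 7.0]
contact_force: [-3.7, -1.4, 4.5]
gripper_width: 0.0132
gripper_force: 40.0
```

Touchdown (force went from -4 to +4.5 N). Now I release, raise straight up and look.

```bash
python3 -m handwheel '[[0.83,0,0,0,0],[0.8,0,0,0,0],[0.75,0,0,0,0],[0.65,0,0,0,0],[0.5,0,0,0,0],[0.3,0,0,0,0],[0.1,0,0,0,0],[0,0,0,0,0]]' 5; python3 -m handwheel '[[0,0,0,0,0],[0,0,0,0.3,0],[0,0,0,1,0],[0,0,0,3,0],[0,0,0,6,0],[0,0,0,10,0],[0,0,0,14,0],[0,0,0,14,0]]'
python3 - <<'E'
from h import *
for n in('side','scene','wrist'):
    s=get_state(); p,d=imaging.capture(n); hsv=cv2.cvtColor(p,cv2.COLOR_RGB2HSV).astype(int); save(n+'4',p)
    m=((hsv[...,0]>24)&(hsv[...,0]<36)&(hsv[...,1]>150)&(hsv[...,2]>40))
    W=world(n,d,m,s); W=W[(np.abs(W[:,2]-.004)<.006)&(W[:,1]>.15)]
    if len(W)>50: print(n,'mat',cv2.minAreaRect((W[:,:2]*1000).astype(np.float32)))
    for f in finder.cut_out(n,'brass_tray')[:1]:
        W=world(n,d,f['region']&(hsv[...,0]<25)&(hsv[...,1]>60),s); W=W[abs(W[:,2]-.079)<.006]
        if len(W)>20: print(n,'handle',cv2.minAreaRect((W[:,:2]*1000).astype(np.float32)),np.median(W[:,2]))
    for f in finder.cut_out(n,'brass_gland_a')[:2]: print(n,'gland',round(f['p'],2),np.median(world(n,d,f['region'],s),0).round(3))
E
```

```text
time_s: 13.72
tcp_pos: [0.478, 0.283, 0.0528]
eef_rot: [180.0, 0.0, 7.0]
contact_force: [0.5, 0.4, -0.6]
gripper_width: 0.0654
gripper_force: 0.0
time_s: 14.72
tcp_pos: [0.4795, 0.2844, 0.1971]
eef_rot: [-179.8, -0.3, 7.0]
contact_force: [0.2, 0.1, -1.4]
gripper_width: 0.0875
gripper_force: 0.0
side mat ((478.52056884765625, 280.88922119140625), (180.00552368164062, 128.8641357421875), 5.611784934997559)
side handle ((478.9287109375, 278.968017578125), (110.19343566894531, 21.660179138183594), 13.063896179199219) 0.07781614290687927
side gland 0.57 [0.469 0.295 0.019]
scene mat ((479.5494689941406, 284.1495666503906), (174.7129669189453, 127.2086410522461), 6.436642646789551)
scene handle ((475.3105773925781, 279.96112060546875), (108.58366394042969, 17.98832130432129), 5.601593017578125) 0.07743704866881577
wrist mat ((478.9297180175781, 283.9101257324219), (178.3418731689453, 129.6531524658203), 7.3224077224731445)
wrist handle ((477.6173095703125, 282.2106018066406), (109.55587768554688, 13.773290634155273), 6.732936382293701) 0.07874445473387606
wrist gland 0.53 [0.494 0.261 0.017]
wrist gland 0.51 [0.482 0.302 0.017]
```

View pics/wrist4.png

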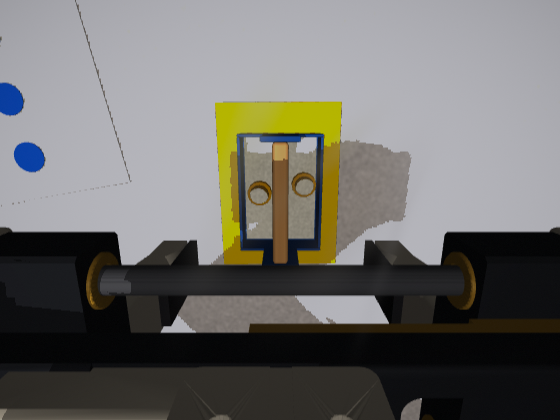

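View pics/side4.png

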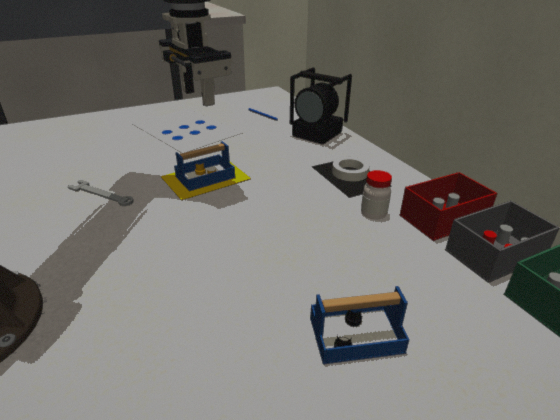

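The wrist picture shows the tray centred on the mat (280,190), about 2 mm and under 1° off, with both glands upright at (260,192) and (303,184). The side view agrees.

```bash
python3 -m handwheel '[[0,0,0,0,0],[0,0,0,0,0],[0,0,0,0,0]]'; python3 -c "from plant import r; print(r.close_job())"
```

```text
time_s: 15.55
tcp_pos: [0.478, 0.283, 0.1928]
eef_rot: [180.0, 0.0, 7.0]
contact_force: [0.6, -0.3, 0.5]
gripper_width: 0.088
gripper_force: 0.0
the job is handed in; nothing more can be done
None
```

The brass-gland tray is on the yellow mat, about 2 mm off centre and under 1° off parallel, with both glands upright in it; the gripper is open and clear, and the job was handed in at 15.6 s.

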